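# Drive the broken handle stub out of a carving mallet head

### The job

Take the drift (the tool with the wide steel collar) out of the tool rack, put its rod into the bore of the mallet head on the knock-out stand and press it down until its collar sits on the head, so that the stub of the broken handle is pushed out underneath. Let go and leave the drift standing in the bore, with the stub lying free below the head.

Things in the scene. Friction and masses are not known exactly. Their poses are not given: they have to be found in the camera images.
- drift: 142 mm tall, 220 g, upright in any of the rack's 3 holes. Upwards: flat-ended steel rod d 16, 70 mm long; steel collar d 54, 70 to 76 mm up, resting on the rack; straight wooden handle d 28, 76 to 136 mm; flat steel cap d 30, to 142 mm. The rack's other tools (gouge, awl) have swelling round-topped handles, no collar, tops below 138 mm. Origin: centre of the rod's lower end; z up along it.
- stub: Stub of the broken handle: dark wooden cylinder d 32, 40 mm long, 30 g, stuck upright in the bore, its top 10 mm below the mouth. A tight fit: it moves only when pushed with some 7 to 15 N, and drops free once pushed down some 45 mm. Origin: centre of its underside; z up along it.
- bore (a point): Centre of the bore's upper mouth, 130 mm above the bench; z up. The head, a pale wooden cylinder d 90, 60 mm tall, through bore d 34, is fixed on a plywood stand with two cheeks at this point's +-y sides, open at +-x. Head's underside 70 mm, stand's floor 8 mm above the bench. Another mallet head, with an empty bore, stands right on the bench: not this one.
- rack: Fixed wooden tool rack: shelf 80 mm (its x) by 240 mm (its y), top 90 mm above the bench, three 22 mm square holes along its y at -75, 0 and 75 mm, one tool in each (drift, gouge, awl). Origin: on the bench under its middle; z up. Fingers closing along its x are clear of the other tools.
Not all that is in view belongs to the job. What is shaped like the drift but red is not meant. Leave any green look-alike of the part that bears bore alone.

How it is judged:
By the outcome, as a careful person would: the job done as asked, in the order asked, and still so for the second after the job is handed in, with the robot touching nothing.
It also fails if it takes over 38 s, if anything falls off the work surface, if the arm or the gripper's body presses on something with over 40 N, if the wrist force passes 120 N, or if a joint passes its speed limit or range.

### The arm

A 7-joint arm with a two-finger parallel gripper is mounted at the origin on the work surface. World frame = base frame: x ahead of the robot, y to its left, z up, the work surface at z = 0. Lengths are in mm, angles in rad, forces in N, time in s.
With the tool pointing down it reaches from about 425 to 950 mm from the base axis. Payload 4.7 kg.
Tool frame: the origin (TCP) lies midway between the tips of the shut fingers; the grasp point (between the pads) lies 19 mm behind it; z points along the fingers, y is the direction in which the jaws open and shut (so a half turn about z gives the same grasp; the last joint's range is limited). The gripper opens to 87 mm and grips with 3 to 60 N. Pads are 19 mm wide; open, the fingers measure 117 mm over their backs; the gripper's body (75 mm by 190 mm) begins 51 mm behind the grasp point.
Start: joints at [-0.029, 0.469, -0.049, 1.532, 0.024, 1.141, -0.082], TCP at [675.018, 0.046, 222.573] pointing down, gripper open.
Joint ranges: [-2.59, 2.59], [-0.33, 1.99], [-1.39, 1.29], [0.1, 2.45], [-1.04, 4.18], [0.21, 1.99], [-2.66, 2.66]. Speed limits (rad/s): [2.57, 2.57, 3.14, 3.14, 3.14, 3.14, 3.14].

### API

Orientations are given as a unit quaternion [w, x, y, z].
In Python, from cell import ctrl gives the robot as it stands.
- The arm moves only by the tool play_rows, never from a script. Its argument "deltas" is a list of rows, each a list of 3 entries, a list of its own where there are three numbers: the finger opening in mm, from 0 to 87, then the shift along the tool's x, y, z in mm, then the turn about the tool's z in rad. A call has 1 to 5 rows; each row shifts and turns the commanded pose from where the row before left it, along the tool's axes as they then stand; what a row does not reach is not made up. A row lasts 1/8 s, in which the tool goes at most 62.5 mm and 10.7 degrees, less where a joint would pass 70% of its speed; a pose out of reach is approached as far as the arm can. A call is refused whole if a number of a shift passes 62.5 or a number of a turn 0.188, either way. A call with a gripper value outside its range is refused whole. The fingers move at their own pace and stop on an object; "squeeze" is the grip in N (left out, the last holds). Time passes only in rows, so rows that do not move let the fingers close. It gives the time, the measured TCP pose, the force and the opening at its end, in the units of the state.
- ctrl.observe(): the state, without advancing time (a new reading comes with each control period).
- ctrl.camera(name): name is "scene" or "side" or "wrist"; returns the picture (384x512x3 uint8, blue, green, red); there is no depth.
- ctrl.camera_params(name): a dict with "fx", "fy", "cx", "cy" (pixels), "k1" (the pictures are not rectified: a ray, as slopes to the right and down, at radius r is drawn at 1 + k1 r^2 times it, then the intrinsics apply), "view" (4x4, takes a point from world to camera coordinates). Camera axes: x right, y up, looking along -z (the intrinsics and any distortion apply to the point x, -y, -z); pixel columns grow to the right and rows downward; lengths in mm; the calibration is good to about 2 mm. A picture is of the moment at which its call begins: read the wrist's pose just before it. camera_params takes no time and is no camera call; for the wrist camera it gives the pose at the moment of the call.
- ctrl.close_job(): hands the job in, once; it reports no verdict.
The state is a dict: "clock": time; "q": joint angles; "qd": joint speeds; "tau": joint torques, N m; "tcp_pos": TCP position; "eef_rot": TCP orientation; "contact_force": force on the tool from outside, world axes, zero at the start; "wrist_torque": the same for the moment, N m; "opening": opening from 0.0 (shut) to 1.0 (fully open).
Only numpy, scipy, OpenCV 4.12 (cv2) and the standard library are available. Lean on these libraries where they do the work, as an engineer would, in place of code of your own. Each camera call takes 0.05 s, during which the arm holds its last target.

## Working session

There is one attempt and no reset: what is moved stays moved. The work goes in short steps, Python scripts to look and compute and a tool call to move; the robot and the scene stay as the last step left them, time stands still between calls to the robot, and variables do not carry over. Pictures are saved under pics/ and viewed, and the job is handed in when it is done.

Besides the shell and the picture viewer there is one more tool, called after ">>>" by a JSON object that holds its "op" and its "data". play_rows: Moves the arm, as the interface text tells. Its arguments: {"type":"object","properties":{"deltas":{"type":"array","items":{"type":"array"}},"squeeze":{"type":"number"}},"required":["deltas"]}

```bash
ls; mkdir -p pics; python3 - <<'E'
from cell import ctrl
import cv2
s=ctrl.observe(); print(s)
for n in ("scene","side","wrist"):
    p=ctrl.camera_params(n); im=ctrl.camera(n); cv2.imwrite(f"pics/{n}0.png",im); print(n,p)
E
```

```text
pics
{'clock': 0.0, 'q': array([-0.02890569,  0.46943377, -0.04857519,  1.53371011,  0.0241069 ,
        1.14097653, -0.08232054]), 'qd': array([-0.00106382, -0.00011891,  0.00062276, -0.0004429 , -0.00068374,
        0.00077377, -0.00038938]), 'tau': array([ 8.49551179e-05, -5.07972229e+01, -8.03461717e-02, -2.36155879e+01,
       -6.12773141e-02,  3.78107757e-02,  1.50727069e-04]), 'tcp_pos': array([ 6.74397146e+02, -4.79847866e-05,  2.21497684e+02]), 'eef_rot': array([-6.55345346e-04,  7.07105600e-01,  7.07107296e-01, -7.16460190e-04]), 'contact_force': array([-0.73675236,  0.56330759, -0.01868686]), 'wrist_torque': array([-0.01981642,  0.0586113 , -0.03042613]), 'opening': 1.0000990480941567}
scene {'fx': 480.157221010324, 'fy': 480.157221010324, 'cx': 255.0924532243395, 'cy': 196.73677270730047, 'k1': -0.06255006947239844, 'view': array([[ 3.45685635e-01,  9.38296440e-01,  1.00613933e-02,
        -1.05455901e+02],
       [-7.95813836e-01,  2.87477569e-01,  5.32951205e-01,
         2.56537386e+02],
       [ 4.97173793e-01, -1.92240572e-01,  8.46086155e-01,
        -1.40067699e+03
[... 361 characters left out ...]
6.27139886e-01,
        -1.87724550e+02],
       [-2.62693599e-01, -5.69477302e-01,  7.78901583e-01,
        -9.16315126e+02],
       [ 0.00000000e+00,  0.00000000e+00,  0.00000000e+00,
         1.00000000e+00]])}
wrist {'fx': 323.45268378572604, 'fy': 323.45268378572604, 'cx': 257.5525699176375, 'cy': 188.4158613631715, 'k1': -0.05021253062611044, 'view': array([[ 9.99998944e-01,  2.73372494e-04, -1.42708605e-03,
        -6.74829000e+02],
       [-6.25157909e-04,  9.67538207e-01, -2.52724014e-01,
         3.03996601e+01],
       [ 1.31167249e-03,  2.52724640e-01,  9.67537356e-01,
        -3.88606212e+02],
       [ 0.00000000e+00,  0.00000000e+00,  0.00000000e+00,
         1.00000000e+00]])}
```

View pics/scene0.png

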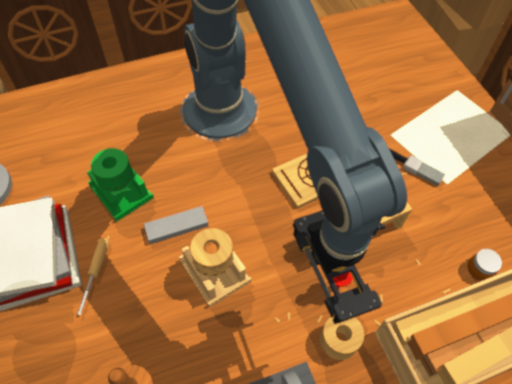

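View pics/side0.png

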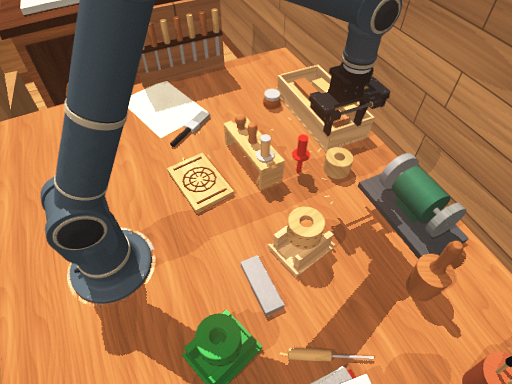

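View pics/wrist0.png

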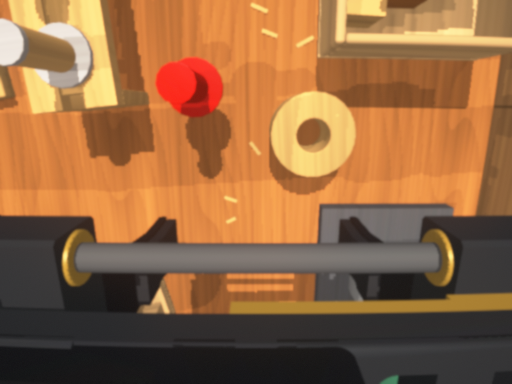

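The side view shows the rack, with the drift candidate at about (265,148): silver cap and wide collar. The gouge and awl are at (252,130) and (240,120). A red look-alike is at (301,150). The head on the pale stand is at (306,222), the loose head on the bench at (339,163), and the green look-alike at (222,345). I'll confirm these in crops and measure.

```bash
cat > h.py <<'E'
import numpy as np, cv2
def cam(p):
    K=np.array([[p['fx'],0,p['cx']],[0,p['fy'],p['cy']],[0,0,1.]]); D=np.array([p['k1'],0,0,0,0.])
    V=np.diag([1,-1,-1,1.])@p['view']; return K,D,V
def proj(p,P):
    K,D,V=cam(p); return cv2.projectPoints(np.asarray(P,float).reshape(-1,3),cv2.Rodrigues(V[:3,:3])[0],V[:3,3],K,D)[0][:,0]
def onz(p,uv,z):
    K,D,V=cam(p); n=cv2.undistortPoints(np.asarray(uv,float).reshape(-1,1,2),K,D)[:,0]
    d=np.c_[n,np.ones(len(n))]@V[:3,:3]; c=-V[:3,:3].T@V[:3,3]
    return c+d*((z-c[2])/d[:,2])[:,None]
E
python3 - <<'E'
import cv2,numpy as np
a=cv2.imread('pics/side0.png')
c=np.hstack([cv2.resize(a[100:200,215:315],None,fx=4,fy=4,interpolation=cv2.INTER_CUBIC),cv2.resize(a[190:290,255:355],None,fx=4,fy=4,interpolation=cv2.INTER_CUBIC)])
cv2.imwrite('pics/c1.png',c)
b=cv2.imread('pics/scene0.png')
cv2.imwrite('pics/c2.png',cv2.resize(b[215:315,165:265],None,fx=5,fy=5,interpolation=cv2.INTER_CUBIC))
E
```

```text
(no output)
```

View pics/c1.png

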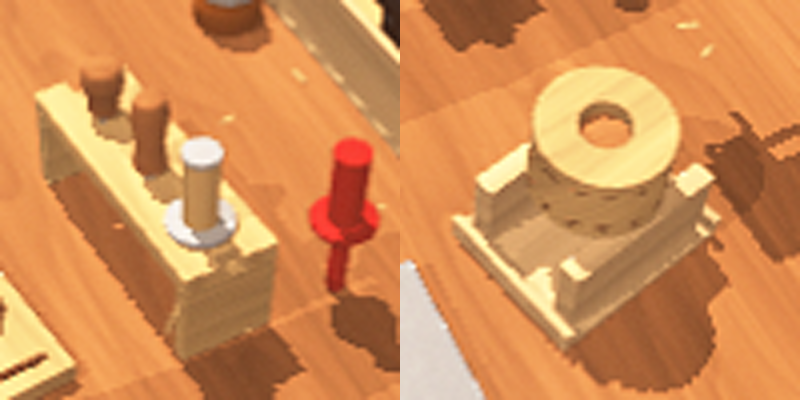

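View pics/c2.png

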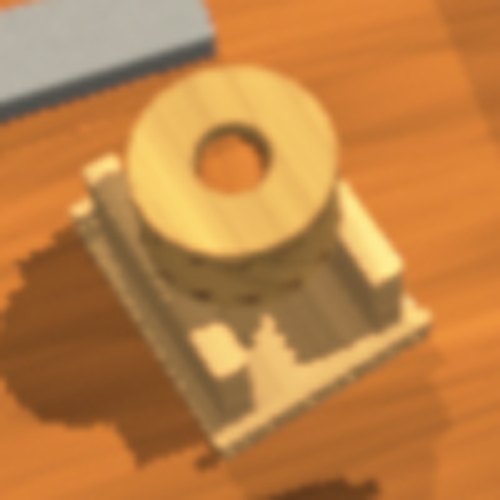

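The crop confirms the identities. The drift is the steel-capped tool with the wide silver collar in the rack's near hole, at about (265,147). The head on the pale plywood stand has its bore filled with orange-brown wood, which is the stub. Next I measure both.

```bash
python3 - <<'E'
from cell import ctrl
from h import *
S=ctrl.camera_params('side'); C=ctrl.camera_params('scene')
def bore(name,p,seed):
    a=cv2.imread(f'pics/{name}0.png'); hsv=cv2.cvtColor(a,cv2.COLOR_BGR2HSV)
    print(name,'px',hsv[seed[1],seed[0]], hsv[seed[1]+12,seed[0]])
    m=((hsv[...,0].astype(int)<17)).astype(np.uint8)
    n,l,st,ce=cv2.connectedComponentsWithStats(m,connectivity=4); k=l[seed[1],seed[0]]; print('bore blob',st[k],ce[k], onz(p,ce[k],130))
bore('side',S,(306,222)); bore('scene',C,(211,247))
def circ(p,uv,z):
    P=onz(p,uv,z)[:,:2]; 
    c,r=cv2.minEnclosingCircle(P.astype(np.float32)); 
    A=np.c_[2*P,np.ones(len(P))]; s=np.linalg.lstsq(A,(P**2).sum(1),rcond=None)[0]; return s[:2],np.sqrt(s[2]+s[:2]@s[:2])
f=lambda L,ox,oy,k:[(ox+(x+.5)/k-.5,oy+(y+.5)/k-.5) for x,y in L]
# head rims, hand-picked
print('head side',circ(S,f([(132,125),(280,130),(207,66),(160,82),(255,85),(150,160),(205,187)],255,190,4),130))
print('head scene',circ(C,f([(128,165),(337,158),(232,65),(165,92),(300,92),(160,232),(235,258),(310,220)],165,215,5),130))
print('bore side',circ(S,f([(178,127),(234,127),(205,102),(190,108),(222,108)],255,190,4),130))
print('bore scene',circ(C,f([(193,160),(271,160),(232,123),(205,133),(260,135),(232,197)],165,215,5),130))
print('cap side',circ(S,f([(181,153),(224,153),(203,138),(203,168)],215,100,4),162))
print('collar side',circ(S,f([(165,220),(238,220),(175,238),(202,248),(230,235)],215,100,4),96))
# rack corners top: near-left, near-right, far-left
R=onz(S,f([(183,281),(277,241),(37,93)],215,100,4),90);print('rack',R)
print('gouge',onz(S,f([(150,100),(102,70)],215,100,4),130))
W=ctrl.camera_params('wrist')
print('wrist collar', onz(W,(65,55),96))
print('stand corners near', onz(S,f([(53,215),(170,345),(318,220)],255,190,4),8))
print(proj(C,[[675,0,162]]))
E
```

```text
side px [ 14 161 243] [ 24  98 254]
bore blob [299 215  14  12 129] [306.         220.72093023] [[ 478.82177005 -166.77869649  130.        ]]
scene px [ 14 191 223] [ 19 149 238]
bore blob [204 241  16  13 156] [210.99358974 247.27564103] [[ 483.88348905 -167.04088315  130.        ]]
head side (array([ 479.36002103, -167.95483963]), np.float64(44.07349403479078))
head scene (array([ 482.23091874, -166.67976625]), np.float64(44.43294565975705))
bore side (array([ 478.79929537, -167.8708507 ]), np.float64(16.866439076731346))
bore scene (array([ 482.15282566, -166.75787047]), np.float64(17.014662694812674))
cap side (array([503.69871999, 108.71659487]), np.float64(15.373765777803754))
collar side (array([503.5466698 , 107.16659462]), np.float64(26.655626372593122))
rack [[467.74835989  63.54698004  90.        ]
 [547.78873056  70.27334555  90.        ]
 [450.48705792 301.35295637  90.        ]]
gouge [[510.10349233 210.84157201 130.        ]
 [491.27874037 259.5027468  130.        ]]
wrist collar [[511.51016136 111.09016631  96.        ]]
stand corners near [[ 402.79077435 -120.7744475     8.        ]
 [ 427.61661717 -238.07489295    8.        ]
 [ 563.44563756 -200.8255339     8.        ]]
[[321.83656203 296.86895578]]
```

Both cameras agree. The bore is at about (480.5, -167, 130), with a fitted rim radius of 44.3 and bore radius of 17. The drift is at about (503.7, 108), with cap radius 15.4 and collar radius 26.7. The rack yaw is about 0.074. I'll move part of the way and check with the wrist camera.

>>> {"op": "play_rows", "data": {"deltas": [[87,[12,-42,0],0],[87,[12,-42,0],0],[87,[12,-42,0],0],[87,[12,-42,0],0],[87,[0,0,0],-0.074]], "squeeze": 10}}

```text
clock: 0.78
tcp_pos: [503.8, 49.1, 222.4]
eef_rot: [-0.001, 0.679, 0.734, -0.001]
contact_force: [0.5, -0.5, -0.2]
opening: 1.0
```

```bash
python3 - <<'E'
from cell import ctrl
from h import *
W=ctrl.camera_params('wrist'); a=ctrl.camera('wrist'); s=ctrl.observe(); print(s['tcp_pos'],s['eef_rot'],s['clock'])
np.save('w1.npy',W,allow_pickle=True); cv2.imwrite('pics/w1.png',a)
print(proj(W,[[503.7,108,162],[503.7,108,96],[503.7,135,96],[590,60,142]]))
E
```

```text
[505.46103579  48.6070779  222.67633336] [-4.92669915e-05  6.78418499e-01  7.34675659e-01 -1.20872447e-04] 0.825
[[263.43131241 119.86123235]
 [262.21181657 116.30661175]
 [264.81882958  84.14251719]
 [368.45167224 190.71844511]]
```

View pics/w1.png

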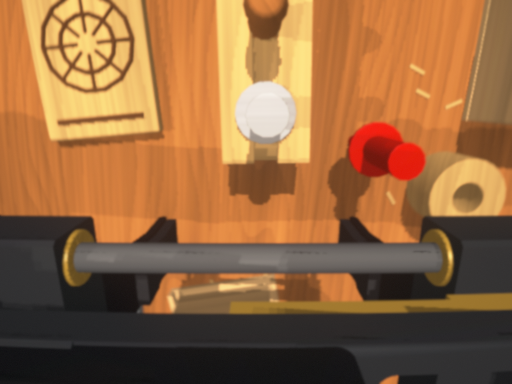

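```bash
python3 - <<'E'
from h import *
W=np.load('w1.npy',allow_pickle=True).item(); a=cv2.imread('pics/w1.png')
hsv=cv2.cvtColor(a,cv2.COLOR_BGR2HSV); m=((hsv[...,1]<60)&(hsv[...,2]>120)).astype(np.uint8)
n,l,st,ce=cv2.connectedComponentsWithStats(m); k=l[113,262]; print(st[k],ce[k])
x,y,w,h,_=st[k]; print('collar',onz(W,(x+w/2-.5,y+h/2-.5),96))
cv2.imwrite('pics/c3.png',cv2.resize(a[70:170,210:320],None,fx=6,fy=6,interpolation=cv2.INTER_CUBIC))
# rack edges
print(onz(W,[(216,0),(222,163),(310,163),(313,0)],90))
E
```

```text
[ 235   82   61   61 2926] [265.10492139 112.08168148]
collar [[505.80982716 111.84806298  96.        ]]
[[457.8833429  199.38652206  90.        ]
 [470.37811852  62.95304136  90.        ]
 [551.10405494  69.39001515  90.        ]
 [537.91516585 205.79220224  90.        ]]
```

View pics/c3.png

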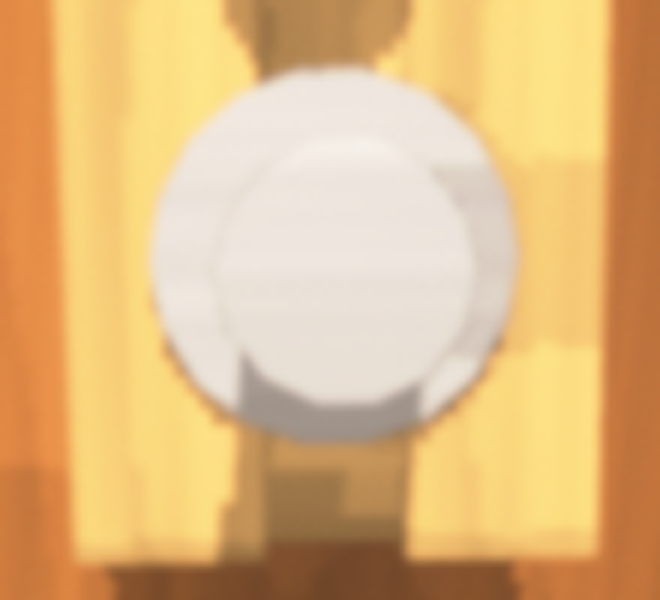

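The wrist camera puts the collar at about (505.8, 111), against (503.6, 108) from the side view. I use (505, 110) and descend in stages.

>>> {"op": "play_rows", "data": {"deltas": [[87,[31,3,0],0],[87,[30,2,0],0],[87,[0,0,25],0],[87,[0,0,20],0],[87,[0,0,0],0]]}}

```text
clock: 1.45
tcp_pos: [506.6, 108.8, 176.0]
eef_rot: [-0.001, 0.681, 0.732, -0.002]
contact_force: [-0.7, 0.6, 0.7]
opening: 1.001
```

```bash
python3 - <<'E'
from cell import ctrl
from h import *
a=ctrl.camera('side'); b=ctrl.camera('wrist'); s=ctrl.observe(); print(s['tcp_pos'],s['clock'])
cv2.imwrite('pics/s2.png',np.hstack([cv2.resize(a[70:220,190:340],(384,384),interpolation=cv2.INTER_CUBIC),b[:,64:448]]))
E
```

```text
[508.02209723 109.19910503 177.94305291] 1.55
```

View pics/s2.png

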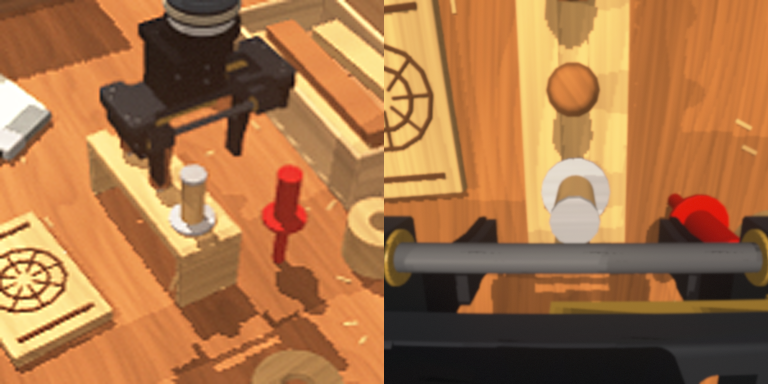

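```bash
python3 - <<'E'
from h import *
from cell import ctrl
W=np.load('w1.npy',allow_pickle=True).item()
print(onz(W,(406,160),142),onz(W,(376,149),76), onz(ctrl.camera_params('side'),(303,137),142))
W=ctrl.camera_params('wrist'); print(ctrl.observe()['tcp_pos'])
print('cap',onz(W,(64+191.5,221),162),'collar',onz(W,(64+191.5,190),96), 'tcp px',proj(W,[[505,110,162],[508,109,178]]))
E
```

```text
[[614.94213669  86.30174952 142.        ]] [[615.29896622  85.77138042  76.        ]] [[615.08857836  85.20171756 142.        ]]
[508.02209723 109.19910503 177.94305291]
cap [[507.30064372 112.26221724 162.        ]] collar [[506.86960245 113.31096479  96.        ]] tcp px [[251.28583965 224.37020407]
 [256.20486167 237.22690122]]
```

>>> {"op": "play_rows", "data": {"deltas": [[87,[2,-1,25],0],[87,[0,0,22],0],[87,[0,0,15],0],[87,[0,0,8],0],[87,[0,0,0],0]]}}

```text
clock: 2.17
tcp_pos: [506.5, 111.2, 107.6]
eef_rot: [-0.0, 0.681, 0.733, 0.0]
contact_force: [0.1, 0.3, -0.1]
opening: 1.0
```

>>> {"op": "play_rows", "data": {"deltas": [[87,[0,0,4],0],[30,[0,0,0],0],[10,[0,0,0],0],[10,[0,0,0],0],[10,[0,0,0],0]], "squeeze": 50}}

```text
clock: 2.8
tcp_pos: [506.4, 111.2, 103.7]
eef_rot: [0.0, 0.68, 0.733, 0.0]
contact_force: [0.0, 0.3, 0.6]
opening: 0.628
```

>>> {"op": "play_rows", "data": {"deltas": [[10,[0,0,0],0],[10,[0,0,0],0]]}}

```text
clock: 3.05
tcp_pos: [506.3, 111.2, 103.6]
eef_rot: [0.0, 0.68, 0.733, 0.0]
contact_force: [-0.4, -1.0, -0.6]
opening: 0.401
```

>>> {"op": "play_rows", "data": {"deltas": [[10,[0,0,0],0],[10,[0,0,0],0],[10,[0,0,0],0],[10,[0,0,0],0]]}}

```text
clock: 3.55
tcp_pos: [506.1, 111.1, 103.5]
eef_rot: [-0.0, 0.68, 0.733, -0.0]
contact_force: [-0.9, -0.7, 1.0]
opening: 0.308
```

The fingers stopped at about 27 mm, so they hold the 28 mm handle. Lifting.

>>> {"op": "play_rows", "data": {"deltas": [[10,[0,0,-8],0],[10,[0,0,-20],0],[10,[0,0,-30],0],[10,[0,0,-35],0],[10,[0,0,-32],0]]}}

```text
clock: 4.18
tcp_pos: [506.3, 111.1, 230.0]
eef_rot: [0.0, 0.68, 0.733, 0.0]
contact_force: [1.3, -0.2, -2.2]
opening: 0.308
```

>>> {"op": "play_rows", "data": {"deltas": [[10,[0,0,-20],0],[10,[0,0,0],0]]}}

```text
clock: 4.42
tcp_pos: [507.3, 111.4, 250.2]
eef_rot: [0.001, 0.681, 0.733, 0.002]
contact_force: [0.5, 0.2, -1.6]
opening: 0.309
```

```bash
python3 - <<'E'
from cell import ctrl
from h import *
a=ctrl.camera('side'); b=ctrl.camera('scene'); s=ctrl.observe(); print(s['tcp_pos'],s['contact_force'],s['clock'])
cv2.imwrite('pics/s3.png',np.hstack([cv2.resize(a[40:200,190:350],(384,384),interpolation=cv2.INTER_CUBIC),cv2.resize(b[150:310,250:410],(384,384))]))
E
```

```text
[505.79159138 110.97812627 247.86742406] [-0.31754714 -0.12794825 -2.37165368] 4.525
```

View pics/s3.png

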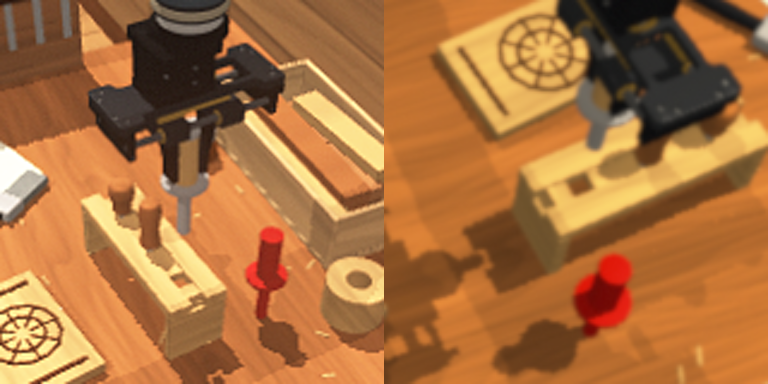

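The drift hangs upright and straight in the jaws with its tip near z=165 mm, and the gouge and awl are untouched. Carrying it to the bore.

>>> {"op": "play_rows", "data": {"deltas": [[10,[-25,-4,0],0],[10,[-40,-7,0],0],[10,[-40,-7,0],0],[10,[-40,-7,0],0],[10,[-40,-7,0],0]]}}

```text
clock: 5.15
tcp_pos: [487.0, -76.9, 247.0]
eef_rot: [-0.001, 0.68, 0.733, -0.001]
contact_force: [0.3, -0.0, -1.9]
opening: 0.313
```

>>> {"op": "play_rows", "data": {"deltas": [[10,[-40,-7,0],0],[10,[-30,-5,0],0],[10,[-20,-2,0],0],[10,[0,0,0],0]]}}

```text
clock: 5.65
tcp_pos: [479.7, -167.8, 247.2]
eef_rot: [-0.001, 0.682, 0.732, -0.001]
contact_force: [-0.2, 0.6, -2.6]
opening: 0.311
```

```bash
python3 - <<'E'
from cell import ctrl
from h import *
a=ctrl.camera('side'); b=ctrl.camera('scene'); s=ctrl.observe(); print(s['tcp_pos'],s['contact_force'],s['clock'])
cv2.imwrite('pics/side4.png',a);cv2.imwrite('pics/scene4.png',b)
cv2.imwrite('pics/s4.png',np.hstack([cv2.resize(a[150:270,250:370],(400,400),interpolation=cv2.INTER_CUBIC),cv2.resize(b[180:300,150:270],(400,400),interpolation=cv2.INTER_CUBIC)]))
for n in('side','scene'): print(proj(ctrl.camera_params(n),[[480.5,-167,162],[480.5,-167,130]]))
E
```

```text
[ 480.45099837 -165.34969734  247.58399541] [ 0.74606154  0.04579207 -1.6684543 ] 5.75
[[308.23705754 212.82368527]
 [306.64567311 220.54540015]]
[[209.46699684 239.02912215]
 [210.53348918 245.92124733]]
```

View pics/s4.png

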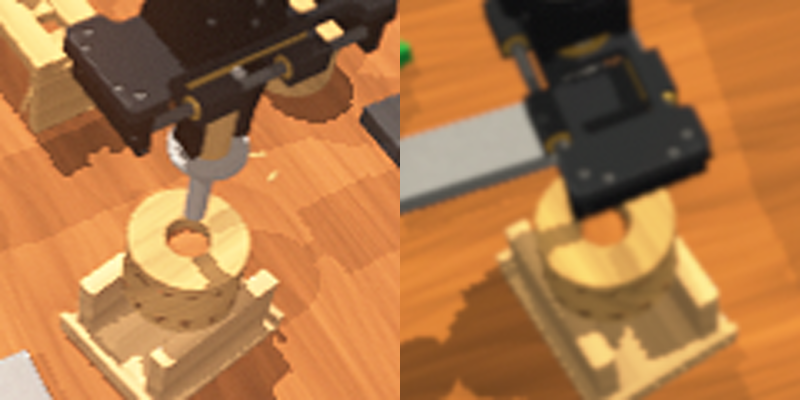

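The rod tip, at about (309,214) in the side view, lines up with the predicted (308,213) above the bore. The collar should seat at a TCP z of about 143. Descending with force checks.

>>> {"op": "play_rows", "data": {"deltas": [[10,[-1,0,12],0],[10,[0,0,14],0],[10,[0,0,12],0],[10,[0,0,0],0]], "squeeze": 60}}

```text
clock: 6.25
tcp_pos: [480.0, -167.0, 209.0]
eef_rot: [-0.001, 0.68, 0.733, -0.001]
contact_force: [0.1, 0.8, -1.7]
opening: 0.312
```

```bash
python3 - <<'E'
from cell import ctrl
from h import *
a=ctrl.camera('side'); s=ctrl.observe(); print(s['tcp_pos'],s['contact_force'],s['clock'])
cv2.imwrite('pics/s5.png',cv2.resize(a[150:270,250:370],(500,500),interpolation=cv2.INTER_CUBIC))
E
```

```text
[ 480.58915361 -167.26352741  209.9001348 ] [ 0.26652752 -0.48681943 -1.40813037] 6.3
```

View pics/s5.png

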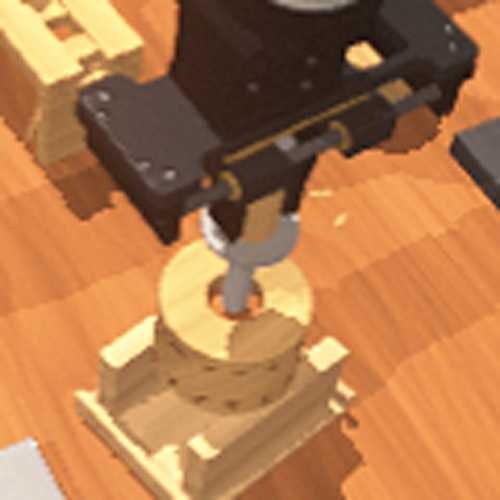

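The rod tip is centred over the bore mouth. Pressing down.

>>> {"op": "play_rows", "data": {"deltas": [[10,[0,0,5],0],[10,[0,0,4],0],[10,[0,0,4],0],[10,[0,0,4],0]]}}

```text
clock: 6.8
tcp_pos: [482.1, -167.8, 195.2]
eef_rot: [0.001, 0.681, 0.733, 0.001]
contact_force: [-1.2, 0.5, 5.3]
opening: 0.31
```

>>> {"op": "play_rows", "data": {"deltas": [[10,[0,0,4],0],[10,[0,0,5],0],[10,[0,0,5],0],[10,[0,0,5],0]]}}

```text
clock: 7.3
tcp_pos: [481.7, -167.7, 175.9]
eef_rot: [0.001, 0.68, 0.733, 0.001]
contact_force: [-2.0, 0.9, 6.1]
opening: 0.314
```

>>> {"op": "play_rows", "data": {"deltas": [[10,[0,0,5],0],[10,[0,0,5],0],[10,[0,0,5],0],[10,[0,0,5],0],[10,[0,0,3],0]]}}

```text
clock: 7.92
tcp_pos: [480.7, -167.4, 151.1]
eef_rot: [-0.0, 0.68, 0.733, -0.0]
contact_force: [0.8, 0.5, -2.6]
opening: 0.306
```

>>> {"op": "play_rows", "data": {"deltas": [[10,[0,0,3],0],[10,[0,0,2],0],[10,[0,0,0],0]]}}

```text
clock: 8.3
tcp_pos: [480.8, -167.4, 146.3]
eef_rot: [-0.0, 0.68, 0.733, -0.0]
contact_force: [-0.0, 0.0, -2.4]
opening: 0.312
```

```bash
python3 - <<'E'
from cell import ctrl
from h import *
a=ctrl.camera('side'); s=ctrl.observe(); print(s['tcp_pos'],s['contact_force'],s['clock'])
b=ctrl.camera('scene')
cv2.imwrite('pics/s6.png',np.hstack([cv2.resize(a[170:290,250:370],(400,400),interpolation=cv2.INTER_CUBIC),cv2.resize(b[200:320,150:270],(400,400),interpolation=cv2.INTER_CUBIC)]))
E
```

```text
[ 480.87269174 -167.48259379  146.49098842] [ 0.49166641  0.5363517  -1.1596913 ] 8.35
```

View pics/s6.png

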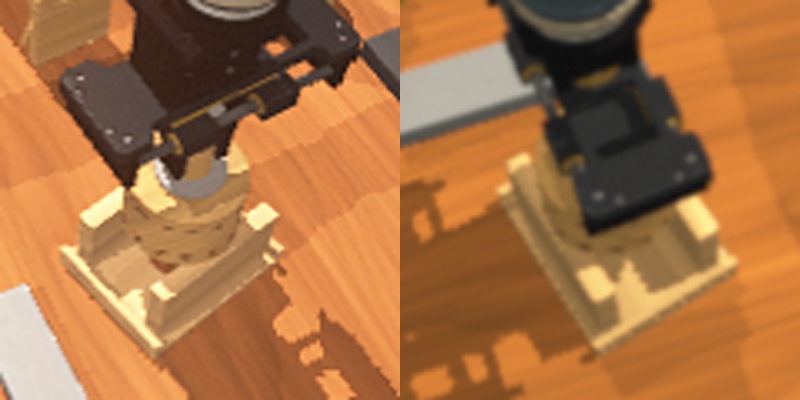

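The force is back to the tool's weight, so the stub has dropped. I go the last few mm to collar contact in small steps.

>>> {"op": "play_rows", "data": {"deltas": [[10,[0,0,1],0],[10,[0,0,1],0],[10,[0,0,1],0]]}}

```text
clock: 8.78
tcp_pos: [480.9, -167.5, 143.5]
eef_rot: [0.0, 0.68, 0.733, 0.0]
contact_force: [-0.4, 0.8, 6.5]
opening: 0.312
```

>>> {"op": "play_rows", "data": {"deltas": [[10,[0,0,0.5],0],[10,[0,0,0],0]]}}

```text
clock: 9.02
tcp_pos: [480.9, -167.5, 143.5]
eef_rot: [0.0, 0.68, 0.733, 0.0]
contact_force: [-1.4, 1.1, 3.8]
opening: 0.313
```

The collar has seated: z holds at 143.5 as predicted, with an upward reaction. Releasing.

>>> {"op": "play_rows", "data": {"deltas": [[45,[0,0,0],0],[87,[0,0,0],0],[87,[0,0,0],0],[87,[0,0,0],0],[87,[0,0,0],0]], "squeeze": 10}}

```text
clock: 9.65
tcp_pos: [480.9, -167.5, 143.0]
eef_rot: [0.0, 0.68, 0.733, 0.0]
contact_force: [0.6, -0.1, 0.3]
opening: 0.795
```

>>> {"op": "play_rows", "data": {"deltas": [[87,[0,0,0],0],[87,[0,0,0],0],[87,[0,0,0],0],[87,[0,0,0],0]]}}

```text
clock: 10.15
tcp_pos: [480.9, -167.5, 143.0]
eef_rot: [0.0, 0.68, 0.733, 0.0]
contact_force: [0.4, 0.2, 0.4]
opening: 0.998
```

>>> {"op": "play_rows", "data": {"deltas": [[87,[0,0,-15],0],[87,[0,0,-30],0],[87,[0,0,-35],0],[87,[0,0,-35],0],[87,[20,0,-10],0]]}}

```text
clock: 10.78
tcp_pos: [480.7, -149.1, 271.8]
eef_rot: [0.003, 0.682, 0.732, 0.001]
contact_force: [0.2, 0.1, 0.0]
opening: 1.003
```

>>> {"op": "play_rows", "data": {"deltas": [[87,[40,20,0],0],[87,[40,20,0],0],[87,[40,20,0],0],[87,[40,20,0],0],[87,[0,0,0],0]]}}

```text
clock: 11.4
tcp_pos: [548.2, 22.4, 269.0]
eef_rot: [-0.0, 0.678, 0.735, 0.001]
contact_force: [-0.8, -0.6, 0.4]
opening: 1.001
```

```bash
python3 - <<'E'
from cell import ctrl
from h import *
a=ctrl.camera('side'); s=ctrl.observe(); print(s['tcp_pos'],s['contact_force'],s['clock'])
b=ctrl.camera('scene')
cv2.imwrite('pics/s7.png',np.hstack([cv2.resize(a[190:290,250:350],(400,400),interpolation=cv2.INTER_CUBIC),cv2.resize(b[210:310,160:260],(400,400),interpolation=cv2.INTER_CUBIC)]))
for n,o in(('side',(250,190)),('scene',(160,210))):
  print((proj(ctrl.camera_params(n),[[480.5,-167,202],[480.5,-167,136],[480.5,-167,48],[480.5,-167,8]])-o)*4)
E
```

```text
[547.63113768  19.43193315 268.82623213] [ 0.03615455 -0.97801137  0.42285052] 11.45
[[241.44688388  49.93176179]
 [227.74853633 116.53070252]
 [211.81408859 193.53384828]
 [205.31914039 224.77787536]]
[[192.20252511  79.4484132 ]
 [201.35116671 138.628952  ]
 [212.10992425 208.01430785]
 [216.53369065 236.47819618]]
```

View pics/s7.png

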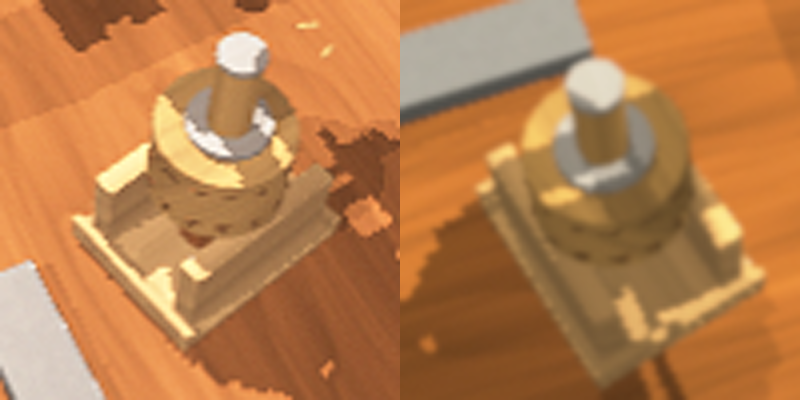

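```bash
python3 - <<'E'
from cell import ctrl
from h import *
a=ctrl.camera('side'); s=ctrl.observe(); print(s['clock'])
p=ctrl.camera_params('side'); o=(280,225); k=10
c=cv2.resize(a[225:265,280:340],None,fx=k,fy=k,interpolation=cv2.INTER_NEAREST); d=c.copy()
t=np.linspace(0,2*np.pi,60)
for z,r,col in((8,16,(0,255,0)),(20,16,(255,0,0)),(70,45,(255,0,255))):
  q=((proj(p,np.c_[480.5+r*np.cos(t),-167+r*np.sin(t),0*t+z])-o+.5)*k).astype(int)
  cv2.polylines(d,[q],True,col,1)
cv2.imwrite('pics/s8.png',d)
E
```

```text
11.55
```

View pics/s8.png

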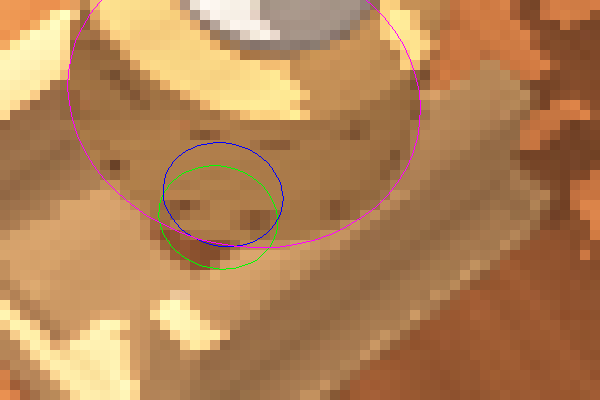

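The dark stub shows just below the head. Its lower edge matches the base circle at z=8 (green), not z=20, where it would still touch the rod (blue). It is standing free on the stand's floor. Handing in.

```bash
python3 - <<'E'
from cell import ctrl
print(ctrl.close_job())
E
```

```text
the job is handed in; nothing more can be done
None
```

The drift now stands in the bore of the mallet head on the stand, and the stub has been pushed out underneath. I handed the job in just after 11.5 s on the clock, against the 38 s limit.

**What I did:** I took the steel-collared drift from the rack's near hole and carried it to the stand. I pressed it down (about 8 N on the stub) until the force fell back to the drift's own weight. The collar then seated at TCP z = 143.5 mm, as predicted. I opened the fingers and withdrew the arm clear.

**Last checks:**
- **Drift:** it stands upright and centred with its collar flat on the head, in both the scene and side views.
- **Stub:** only a small part shows under the head, but its lower edge fits the stand's floor (z = 8 mm). That means it dropped clear of the rod and is not hanging on it.
- **Arm:** the gripper is open and away, touching nothing.
- **Disagreement:** the cameras differed by 2–4 mm on the positions of the drift and the bore. I used values in between, well inside the bore's clearance. No check failed.

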